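# Stock the full wax tin, lay out the started one

## Task

The two closed tins on the bench look the same, but one holds a whole block of cheese wax and the other only what is left of a block: lift each in turn to feel which is heavier. Stand the heavier tin on the raised pine board, in the free half beside the small cheese, and stand the lighter tin in the empty bay of the white tray. Keep the tins upright, set them down without dropping them, and leave everything else where it is.

Things in the scene. Friction and masses are not known exactly. Their poses are not given: they have to be found in the camera images.
- tin_a: One of two identical plain metal tins with closed slip lids: a block 96 mm long (its x), 56 mm wide (its y), 100 mm high, flat on top. Origin at the centre of its underside; z up. Grip it across the 56 mm width near the top; the lid does not come off. It stands on the bench at the start. Which tin is heavier changes from start to start and cannot be seen; each tin weighs between 0.28 and 0.75 kg and they differ by at least 0.15 kg.
- tin_b: The other tin, the same in every visible way; axes as for tin_a. The bench top is at height 0.
- board: Fixed raised pine board on two low cross-pieces, 270 mm (its x) by 180 mm (its y), flat top 60 mm above the bench. Origin on the bench below its centre. The half towards +x carries a small yellow cheese (92 mm across, 55 mm high, its centre 75 mm from the board's centre on its x axis); the half towards -x is free.
- board_spot (a point): The middle of the board's free half, on its top surface (60 mm above the bench), 60 mm from the board's centre towards -x; axes as the board's. The heavier tin belongs here; either way round or across.
- tray: Fixed white open tray, 280 mm (its x) by 170 mm (its y), walls 35 mm high and 8 mm thick, floor 8 mm above the bench, with a wall as high across its middle that makes two bays, each about 128 mm (x) by 154 mm (y) inside. Origin on the bench below its centre. The bay towards +x holds an amber jar (68 mm across, 85 mm high); the bay towards -x is empty.
- bay_spot (a point): The middle of the empty bay's floor (8 mm above the bench), 68 mm from the tray's centre towards -x; axes as the tray's. The lighter tin belongs here, flat on the floor; its 96 mm length fits along x or y.
- small_cheese: Small yellow cheese, 92 mm across, 55 mm high, on the board's +x half. Origin at the centre of its underside. Leave it.
- jar: Amber jar with a steel cap, 68 mm across, 85 mm high, in the tray's +x bay. Leave it.
- cheese: Yellow cheese, 150 mm across, 70 mm high, on the bench beyond the tins. Leave it.
- stamp: Wooden hand stamp, 70 by 50 mm foot, 75 mm high, on the bench. Leave it.
- brush: Brush, 190 mm long, lying on the bench between the tins. Leave it.
- spatula: Spatula, 260 mm long, lying at the side of the bench. Leave it.
- cup: White cup, 80 mm across, 85 mm high, on the bench. Leave it.
Things that resemble listed ones, but are neither listed nor needed, are in the scene too. What is shaped like the tin_a but red or turquoise is not meant.

How it is judged:
On the way, in this order (a step that is already met when the one before it is completed fails the run):
1. A tin is lifted off the bench in the gripper (((height (world z) of tin_a above 0.02 m and contact force between tin_a and the fingers above 2 N) or (height (world z) of tin_b above 0.02 m and contact force between tin_b and the fingers above 2 N))), for 0.2 s.
2. One tin stands in its proper place: the heavier on the board or the lighter in the empty bay (((contact force between tin_a and board above 4.85 N and angle between tin_a's own z axis and vertical below 0.08 rad and x of tin_a in the frame of board_spot between -0.05 and 0.05 m and y of tin_a in the frame of board_spot between -0.055 and 0.055 m and z of tin_a in the frame of board_spot between -0.004 and 0.005 m) or (contact force between tin_a and tray between 1.5 and 4.85 N and angle between tin_a's own z axis and vertical below 0.08 rad and x of tin_a in the frame of bay_spot between -0.045 and 0.045 m and y of tin_a in the frame of bay_spot between -0.055 and 0.055 m and z of tin_a in the frame of bay_spot between -0.004 and 0.005 m) or (contact force between tin_b and board above 4.85 N and angle between tin_b's own z axis and vertical below 0.08 rad and x of tin_b in the frame of board_spot between -0.05 and 0.05 m and y of tin_b in the frame of board_spot between -0.055 and 0.055 m and z of tin_b in the frame of board_spot between -0.004 and 0.005 m) or (contact force between tin_b and tray between 1.5 and 4.85 N and angle between tin_b's own z axis and vertical below 0.08 rad and x of tin_b in the frame of bay_spot between -0.045 and 0.045 m and y of tin_b in the frame of bay_spot between -0.055 and 0.055 m and z of tin_b in the frame of bay_spot between -0.004 and 0.005 m))), for 0.2 s.
At the end, for the whole second after the job is handed in: The heavier tin stands upright (within 0.08 rad) on the board, within 50 mm along and 55 mm across of the middle of its free half; the lighter stands upright on the floor of the empty bay, within 45 mm along and 55 mm across of its middle; both at rest ((((contact force between tin_a and board above 4.85 N and angle between tin_a's own z axis and vertical below 0.08 rad and x of tin_a in the frame of board_spot between -0.05 and 0.05 m and y of tin_a in the frame of board_spot between -0.055 and 0.055 m and z of tin_a in the frame of board_spot between -0.004 and 0.005 m) and (contact force between tin_b and tray between 1.5 and 4.85 N and angle between tin_b's own z axis and vertical below 0.08 rad and x of tin_b in the frame of bay_spot between -0.045 and 0.045 m and y of tin_b in the frame of bay_spot between -0.055 and 0.055 m and z of tin_b in the frame of bay_spot between -0.004 and 0.005 m)) or ((contact force between tin_b and board above 4.85 N and angle between tin_b's own z axis and vertical below 0.08 rad and x of tin_b in the frame of board_spot between -0.05 and 0.05 m and y of tin_b in the frame of board_spot between -0.055 and 0.055 m and z of tin_b in the frame of board_spot between -0.004 and 0.005 m) and (contact force between tin_a and tray between 1.5 and 4.85 N and angle between tin_a's own z axis and vertical below 0.08 rad and x of tin_a in the frame of bay_spot between -0.045 and 0.045 m and y of tin_a in the frame of bay_spot between -0.055 and 0.055 m and z of tin_a in the frame of bay_spot between -0.004 and 0.005 m))) and linear speed of each of tin_a, tin_b below 0.02 m/s and angular speed of each of tin_a, tin_b below 0.2 rad/s); the robot touches nothing.
It fails at once if a tin is tipped by more than 0.5 rad (angle between any of tin_a, tin_b's own z axis and vertical above 0.5 rad).
It fails at once if a tin is dropped: it falls, out of the fingers, from more than about 12 mm ((linear speed of tin_a above 0.5 m/s and contact force between tin_a and the fingers below 0.5 N) or (linear speed of tin_b above 0.5 m/s and contact force between tin_b and the fingers below 0.5 N)).
It fails at once if another loose thing is moved by more than 40 mm (distance of any of small_cheese, jar, cheese, stamp, brush, spatula, cup from where it was at the start of the episode above 0.04 m).
It also fails if it takes over 72 s, if anything falls off the work surface, if the arm or the gripper's body presses on something with over 40 N, if the wrist force passes 120 N, or if a joint passes its speed limit or range.

## Robot

A 6-joint arm with a two-finger parallel gripper is mounted at the origin on the work surface. World frame = base frame: x ahead of the robot, y to its left, z up, the work surface at z = 0. Lengths are in m, angles in rad, forces in N, time in s.
With the tool pointing down it reaches from about 0.35 to 0.975 m from the base axis. Payload 4.9 kg.
Tool frame: the origin (TCP) lies at the very end of the fingers, on their centre line; the grasp point (between the pads) lies 19 mm behind it; z points along the fingers, y is the line along which they close (so a half turn about z gives the same grasp; the last joint's range is limited). The gripper opens to 85 mm and grips with 20 to 120 N. Pads are 22 mm wide; open, the fingers measure 114 mm over their backs; the gripper's body (76 mm by 85 mm) begins 54 mm behind the grasp point. The pads swing forward as they close: fully open they stand 13 mm farther back than shut.
Start: joints at [1.109, 0.053, 1.613, -0, 1.476, -0.119], TCP at [0.21, 0.589, 0.231] pointing down, gripper open.
Joint ranges: [-3.01, 3.01], [-1.01, 2.22], [0.06, 2.58], [-1.02, 4.17], [0.09, 2.62], [-3.14, 3.14]. Speed limits (rad/s): [2.57, 2.57, 3.14, 3.14, 3.14, 3.14].

## Interface

Orientations are given as [roll, pitch, yaw] about the fixed x, y, z axes, in that order (R = Rz(yaw) Ry(pitch) Rx(roll)).
In Python, from plant import ctrl gives the robot as it stands.
- The arm moves only by the tool arm_command, never from a script. Its argument "rows" is a list that holds one entry, the list of rows, each a list of 5 numbers: the shift along the world's x, y, z in mm, then the turn about the world's z in rad, then the gripper command: -1 is fully open, 1 is shut, values between are in proportion. A call has exactly 8 rows; each row shifts and turns the commanded pose from where the row before left it; what a row does not reach is not made up. A row lasts 1/10 s, in which the tool goes at most 50 mm and 8.59 degrees, less where a joint would pass 70% of its speed; a pose out of reach is approached as far as the arm can. A call with a gripper value outside its range is refused whole. The fingers move at their own pace and stop on an object; the grip force is fixed at half the most. Time passes only in rows, so rows that do not move let the fingers close, or fill a call up. It gives the time, the measured TCP pose, the force, the opening and the grip force at its end, in the units of the state.
- ctrl.get_state(): the state, without advancing time (a new reading comes with each control period).
- ctrl.get_image(name): name is "side" or "top" or "wrist"; returns a dict with "img" (420x560x3 uint8, red, green, blue), "fov_y" (degrees; the focal length in pixels is half the picture's height over the tangent of half this angle, whatever the lens; pixels are square), "cx", "cy" (the principal point, pixels), "position" and "rotation" of the camera in the world. Camera axes: x right, y down, z forward; pixel columns grow to the right and rows downward; lengths in m; the calibration is good to about 2 mm. A picture is of the moment at which its call begins. There is no depth.
- ctrl.finish_job(): hands the job in; it is judged then, once.
The state is a dict: "t": time; "joints": joint angles; "joint_vel": joint speeds; "joint_efforts": joint torques, N m; "tool_pos": TCP position; "orientation": TCP orientation; "contact_force": force on the tool from outside, world axes, zero at the start; "torque": the same for the moment, N m; "opening": finger opening in m; "finger_force": force on a finger pad.
Only numpy, scipy, OpenCV 4.12 (cv2) and the standard library are available. Lean on these libraries where they do the work, as an engineer would, in place of code of your own. Each camera call takes 0.05 s, during which the arm holds its last target. There are 200 camera calls.

## Working session

There is one attempt and no reset: what is moved stays moved. The work goes in short steps, Python scripts to look and compute and a tool call to move; the robot and the scene stay as the last step left them, time stands still between calls to the robot, and variables do not carry over. Pictures are saved under pics/ and viewed, at most 10 in all, crops included, and the job is handed in when it is done.

Besides the shell and the picture viewer there is one more tool, called after "Request:" by a JSON object that holds its "method" and its "body", one argument or row to a line. arm_command: Moves the arm, as the interface text tells. Its arguments: {"type":"object","properties":{"rows":{"type":"array","items":{"type":"array","items":{"type":"array","items":{"type":"number"}}}}},"required":["rows"]}

```bash
mkdir -p pics; cat > h.py <<'E'
import numpy as np, cv2, pickle
from plant import ctrl
def snap(name,fn):
    d=ctrl.get_image(name); cv2.imwrite(f'pics/{fn}.png',d['img'][:,:,::-1]); pickle.dump(d,open(f'pics/{fn}.pkl','wb')); return d
def load(fn): return pickle.load(open(f'pics/{fn}.pkl','rb'))
def ray(d,u,v,z):
    f=d['img'].shape[0]/2/np.tan(np.radians(d['fov_y'])/2)
    R=np.array(d['rotation']);p=np.array(d['position'])
    r=R@np.array([(u-d['cx'])/f,(v-d['cy'])/f,1.]); return p+r*(z-p[2])/r[2]
def proj(d,P):
    f=d['img'].shape[0]/2/np.tan(np.radians(d['fov_y'])/2)
    c=np.array(d['rotation']).T@(np.array(P)-np.array(d['position'])); return c[:2]/c[2]*f+[d['cx'],d['cy']]
E
python3 - <<'E'
from h import *
d=snap('top','top1'); e=snap('side','side1')
for k in (d,e): print(k['fov_y'],k['cx'],k['cy'],k['position'],np.round(k['rotation'],3).tolist(), 'dist' in k, k.keys())
print(ctrl.get_state())
E
```

```text
57.28795061858599 279.4887251774215 207.92195202702803 [0.34043532 0.04440923 1.05879882] [-2.99, 0.024, -1.583] False dict_keys(['img', 'fov_y', 'cx', 'cy', 'position', 'rotation'])
48.02987921195719 279.89878499237875 201.51876277050786 [ 0.05655345 -0.74812919  0.88388161] [-2.294, -0.003, -0.482] False dict_keys(['img', 'fov_y', 'cx', 'cy', 'position', 'rotation'])
{'t': 0.1, 'joints': array([ 1.10901081e+00,  5.32904003e-02,  1.61416092e+00, -8.01077601e-06,
        1.47598836e+00, -1.18975915e-01]), 'joint_vel': array([ 0.00208519, -0.00062712, -0.00369086,  0.00034281, -0.00391942,
        0.00173192]), 'joint_efforts': array([ 5.31807609e-05, -3.94900882e+01, -3.71364641e+01, -1.30934059e-04,
        3.90463712e-03,  2.34780020e-05]), 'tool_pos': array([0.20981933, 0.58813123, 0.2301837 ]), 'orientation': array([-3.13975774e+00, -2.11316111e-04,  2.79878363e+00]), 'contact_force': array([0.84604775, 0.22725745, 0.67815631]), 'torque': array([ 0.04795349, -0.07429069,  0.01782368]), 'finger_force': 0.0, 'opening': 0.08541044440893948}
```

View pics/top1.png

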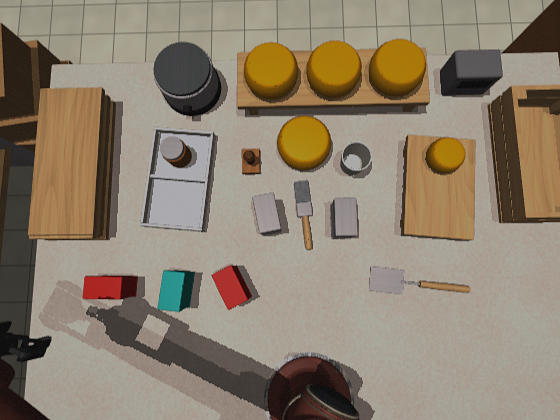

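View pics/side1.png

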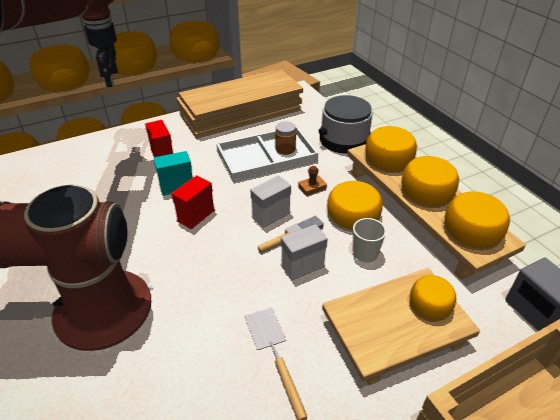

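The top view is oriented with +x up and +y to the left. The tins are at about (266,214) and (345,217), the tray at (179,180) with its empty bay at (175,203), and the board at (440,187) with its free half toward (438,210). The rotation is given as roll, pitch and yaw.

```bash
sed -i 's/^import numpy.*/&\nfrom scipy.spatial.transform import Rotation as Ro/; s/np.array(d\[.rotation.\])/Ro.from_euler("xyz",d["rotation"]).as_matrix()/' h.py
python3 - <<'E'
from h import *
d=load('top1'); im=d['img']
print([im[v,u].tolist() for u,v in [(265,204),(268,225),(345,206),(345,228),(300,250),(175,203),(450,215),(415,160)]])
def rect(m,z,lab):
    m=cv2.morphologyEx(m.astype(np.uint8),cv2.MORPH_OPEN,np.ones((3,3)))
    for c in cv2.findContours(m,0,2)[0]:
        if cv2.contourArea(c)<400: continue
        w=np.array([ray(d,*p,z)[:2] for p in cv2.boxPoints(cv2.minAreaRect(c))])
        print(lab,cv2.contourArea(c),np.round(cv2.minAreaRect(c)[0]),'ctr',w.mean(0).round(4),'edges',(w[1]-w[0]).round(4),(w[2]-w[1]).round(4),np.linalg.norm(w[1]-w[0]).round(3),np.linalg.norm(w[2]-w[1]).round(3))
roi=np.zeros(im.shape[:2],bool)
hsv=cv2.cvtColor(im,cv2.COLOR_RGB2HSV).astype(int); H,S,V=hsv[...,0],hsv[...,1],hsv[...,2]
print([hsv[v,u].tolist() for u,v in [(265,204),(268,225),(345,206),(345,228),(300,250),(175,203),(450,215),(415,160)]])
r=roi.copy(); r[185:245,245:290]=1; r[185:245,325:365]=1
rect(r&(V>130)&(V<185)&(S<45),.1,'tin')
r=roi.copy(); r[125:250,395:485]=1
rect(r&(S>70),.06,'board')
r=roi.copy(); r[120:240,135:220]=1
rect(r&(H>100)&(V>150)&(S<60),.035,'tray')
big=cv2.resize(im[120:250,130:490],(800,289),interpolation=cv2.INTER_CUBIC); cv2.imwrite('pics/c.png',big[:,:,::-1])
E
```

```text
[[156, 147, 147], [165, 154, 155], [149, 141, 140], [151, 144, 144], [172, 169, 157], [170, 170, 175], [166, 124, 80], [168, 127, 83]]
[[0, 15, 156], [177, 17, 165], [3, 15, 149], [0, 12, 151], [24, 22, 172], [120, 7, 175], [15, 132, 166], [16, 129, 168]]
tin 1809.0 [344. 214.] ctr [ 0.4685 -0.097 ] edges [-0.0017 -0.0985] [-0.149   0.0067] 0.099 0.149
tin 2093.5 [267. 214.] ctr [0.4715 0.0975] edges [-0.0019 -0.1122] [-0.1497  0.0024] 0.112 0.15
board 7009.0 [438. 187.] ctr [ 0.5446 -0.3508] edges [ 0.2738 -0.0278] [-0.0128 -0.1946] 0.275 0.195
tray 2095.0 [176. 203.] ctr [0.5157 0.3484] edges [ 0.1203 -0.0062] [-0.0155 -0.1409] 0.12 0.142
tray 1105.5 [182. 157.] ctr [0.6452 0.3363] edges [ 0.1257 -0.0056] [-0.0153 -0.1429] 0.126 0.144
```

View pics/c.png

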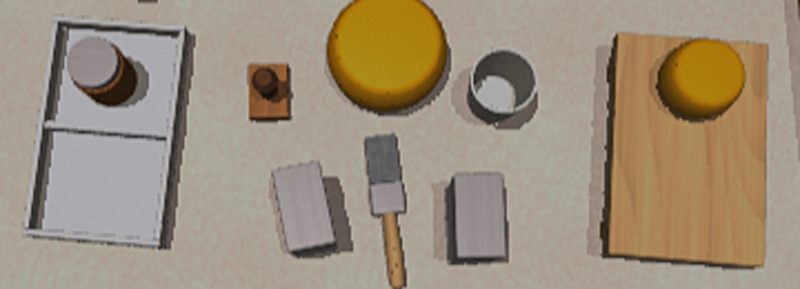

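The crop (pixels = 130 + u/2.222, 120 + v/2.222) shows clear corners for both tin tops, the board and the tray rim. The left tin's corners are (272,169), (319,162), (337,243), (291,253). The right tin's are (455,173), (504,173), (508,258), (456,260).

```bash
python3 - <<'E'
from h import *
d=load('top1')
Q={'L':([(272,169),(319,162),(337,243),(291,253)],.1),'R':([(455,173),(504,173),(508,258),(456,260)],.1),
'board':([(617,33),(768,43),(764,266),(611,256)],.06),'tray':([(55,18),(187,28),(157,246),(24,237)],.035)}
for k,(q,z) in Q.items():
    w=np.array([ray(d,130+u/2.222,120+v/2.222,z)[:2] for u,v in q])
    e=(w[0]+w[1]-w[2]-w[3])/2; c=w.mean(0)
    print(k,'ctr',c.round(4),'long',np.linalg.norm(e).round(3),'wid',np.linalg.norm(w[0]+w[3]-w[1]-w[2])/2,'ang',np.arctan2(e[1],e[0]).round(3))
    if k=='board':print('spot',c-.06*e/np.linalg.norm(e))
    if k=='tray':print('spot',c-.068*e/np.linalg.norm(e))
print('wristyaw',ctrl.get_state()['orientation'])
E
```

```text
L ctr [0.4746 0.0971] long 0.097 wid 0.05361496301078196 ang 0.211
R ctr [ 0.4611 -0.1013] long 0.098 wid 0.056702567811323316 ang -0.009
board ctr [ 0.5437 -0.3565] long 0.269 wid 0.1774349176309496 ang -0.096
spot [ 0.4839951  -0.35073114]
tray ctr [0.5827 0.3458] long 0.277 wid 0.16573812589035306 ang -0.109
spot [0.51510483 0.35318247]
wristyaw [-3.13975774e+00 -2.11316111e-04  2.79878363e+00]
```

Request:
{"method": "arm_command", "body": {
  "rows": [
    [[16.5, -30.5, 0, 0.0345, -1], [16.5, -30.5, 0, 0.0345, -1], [16.5, -30.5, 0, 0.0345, -1], [16.5, -30.5, 0, 0.0345, -1], [16.5, -30.5, 0, 0.0345, -1], [16.5, -30.5, 0, 0.0345, -1], [16.5, -30.5, 0, 0.0345, -1], [16.5, -30.5, 0, 0.0345, -1]]
  ]
}}

```text
t: 0.9
tool_pos: [0.3423, 0.3432, 0.2308]
orientation: [-3.141, -0.0, 3.076]
contact_force: [0.7, -0.1, 0.1]
opening: 0.0855
finger_force: 0.0
```

Request:
{"method": "arm_command", "body": {
  "rows": [
    [[16.5, -30.5, 0, 0.0345, -1], [16.5, -30.5, 0, 0.0345, -1], [16.5, -30.5, 0, 0.0345, -1], [16.5, -30.5, 0, 0.0345, -1], [16.5, -30.5, 0, 0.0345, -1], [16.5, -30.5, 0, 0.0345, -1], [16.5, -30.5, 0, 0.0345, -1], [16.5, -30.5, 0, 0.0345, -1]]
  ]
}}

```text
t: 1.7
tool_pos: [0.4742, 0.0993, 0.2308]
orientation: [3.141, -0.001, -2.931]
contact_force: [0.7, 1.0, 0.5]
opening: 0.085
finger_force: 0.0
```

```bash
python3 - <<'E'
from h import *
d=snap('wrist','w1'); s=ctrl.get_state(); print(s['t'],s['tool_pos'],s['orientation'],s['joints'],s['contact_force'])
im=d['img'].copy()
a=.211;c=np.array([.4746,.0971]);x=np.array([np.cos(a),np.sin(a)]);y=np.array([-x[1],x[0]])
for i,j in ((1,1),(1,-1),(-1,-1),(-1,1)):
    p=proj(d,[*(c+i*.048*x+j*.028*y),.1]); cv2.circle(im,tuple(int(v) for v in p),4,(0,255,0),1)
cv2.imwrite('pics/w1.png',im[:,:,::-1])
E
```

```text
1.75 [0.4761409  0.09554097 0.23090543] [-3.13792281e+00  1.48577539e-04 -2.93382206e+00] [ 0.04673103 -0.29090385  1.92830701 -0.00360671  1.50345483 -1.73159425] [ 0.23475469 -2.30756916  0.08087519]
```

View pics/w1.png

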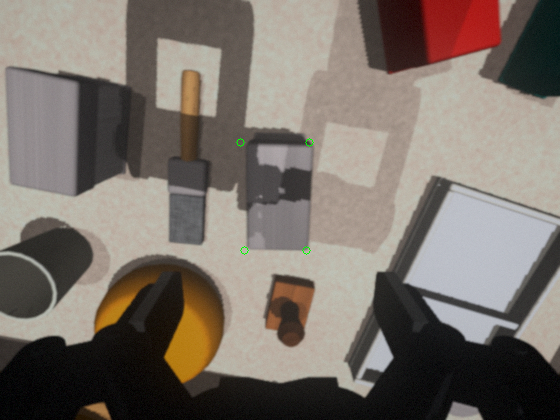

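The wrist view confirms the left tin at about (278,195), within 2–3 mm of the prediction. I'll descend now.

Request:
{"method": "arm_command", "body": {
  "rows": [
    [[0, 0, 0, 0, -1], [0, 0, -28, 0, -1], [0, 0, -28, 0, -1], [0, 0, -28, 0, -1], [0, 0, -28, 0, -1], [0, 0, -26, 0, -1], [0, 0, -16, 0, -1], [0, 0, -10, 0, -1]]
  ]
}}

```text
t: 2.55
tool_pos: [0.4722, 0.1016, 0.0652]
orientation: [3.141, -0.003, -2.931]
contact_force: [-0.1, -0.6, -0.0]
opening: 0.0855
finger_force: 0.0
```

Request:
{"method": "arm_command", "body": {
  "rows": [
    [[0, 0, -6, 0, -1], [0, 0, 0, 0, -1], [0, 0, 0, 0, 1], [0, 0, 0, 0, 1], [0, 0, 0, 0, 1], [0, 0, 0, 0, 1], [0, 0, 0, 0, 1], [0, 0, 0, 0, 1]]
  ]
}}

```text
t: 3.35
tool_pos: [0.4754, 0.1005, 0.0628]
orientation: [-3.141, 0.003, -2.933]
contact_force: [0.1, -0.6, 6.5]
opening: 0.0556
finger_force: 64.9
```

Request:
{"method": "arm_command", "body": {
  "rows": [
    [[0, 0, 5, 0, 1], [0, 0, 10, 0, 1], [0, 0, 20, 0, 1], [0, 0, 25, 0, 1], [0, 0, 20, 0, 1], [0, 0, 10, 0, 1], [0, 0, 0, 0, 1], [0, 0, 0, 0, 1]]
  ]
}}

```text
t: 4.15
tool_pos: [0.4733, 0.1006, 0.1502]
orientation: [3.141, -0.002, -2.932]
contact_force: [-0.3, 0.9, -3.5]
opening: 0.0555
finger_force: 64.3
```

Request:
{"method": "arm_command", "body": {
  "rows": [
    [[0, 0, 0, 0, 1], [0, 0, 0, 0, 1], [0, 0, 0, 0, 1], [0, 0, 0, 0, 1], [0, 0, 0, 0, 1], [0, 0, 0, 0, 1], [0, 0, 0, 0, 1], [0, 0, 0, 0, 1]]
  ]
}}

```text
t: 4.95
tool_pos: [0.4741, 0.1006, 0.1514]
orientation: [-3.142, 0.0, -2.932]
contact_force: [-0.7, -0.6, -3.6]
opening: 0.0553
finger_force: 64.2
```

```bash
python3 - <<'E'
from h import *
for i in range(6):
    ctrl.get_image('wrist'); s=ctrl.get_state(); print(s['t'],s['tool_pos'].round(4),s['contact_force'].round(2),s['joint_efforts'].round(2),s['finger_force'])
E
```

```text
5.0 [0.4741 0.1006 0.1514] [ 0.09  0.07 -3.93] [ -0.   -27.41 -37.78  -0.    -0.     0.  ] 64.24135565757751
5.05 [0.4741 0.1006 0.1514] [ 0.12 -0.93 -4.03] [ -0.   -27.42 -37.78  -0.    -0.    -0.  ] 64.24054026603699
5.1 [0.4741 0.1006 0.1513] [ 0.09  0.27 -3.57] [  0.   -27.42 -37.78  -0.    -0.    -0.  ] 64.2407763004303
5.15 [0.4741 0.1006 0.1514] [-0.53 -0.07 -3.72] [ -0.   -27.42 -37.78  -0.    -0.     0.  ] 64.23942446708679
5.2 [0.4741 0.1006 0.1514] [-0.89 -0.77 -3.31] [ -0.   -27.42 -37.78  -0.    -0.    -0.  ] 64.24040794372559
5.25 [0.4741 0.1006 0.1513] [ 0.1  -0.92 -4.26] [  0.   -27.42 -37.78  -0.    -0.     0.  ] 64.24054741859436
```

The first tin reads about 3.7 N, or 0.38 kg. The other tin can't be lighter: with at least 0.15 kg between them it would have to be below 0.28 kg. So this is the lighter one, and it goes to the tray.

Request:
{"method": "arm_command", "body": {
  "rows": [
    [[2, 10, 0, -0.03, 1], [4, 25, 0, -0.03, 1], [4, 25, 0, -0.03, 1], [4, 25, 0, -0.03, 1], [4, 28, 0, -0.03, 1], [5, 28, 0, -0.03, 1], [5, 28, 0, -0.03, 1], [4, 25, 0, -0.03, 1]]
  ]
}}

```text
t: 6.05
tool_pos: [0.5062, 0.296, 0.1512]
orientation: [3.142, -0.0, 3.11]
contact_force: [-0.1, -1.4, -4.2]
opening: 0.0553
finger_force: 64.4
```

Request:
{"method": "arm_command", "body": {
  "rows": [
    [[4, 25, 0, -0.03, 1], [3, 20, 0, -0.03, 1], [1, 10, 0, -0.02, 1], [1, 4, 0, 0, 1], [0, 0, 0, 0, 1], [0, 0, 0, 0, 1], [0, 0, 0, 0, 1], [0, 0, 0, 0, 1]]
  ]
}}

```text
t: 6.85
tool_pos: [0.5151, 0.353, 0.1513]
orientation: [-3.141, -0.0, 3.03]
contact_force: [0.1, 0.7, -3.4]
opening: 0.0557
finger_force: 64.5
```

```bash
python3 - <<'E'
from h import *
d=snap('wrist','w2'); e=snap('side','side2'); t=snap('top','t2'); s=ctrl.get_state(); print(s['t'],s['tool_pos'],s['orientation'],s['contact_force'])
im=d['img'].copy(); jm=e['img'].copy()
a=-.109;c=np.array([.5827,.3458]);x=np.array([np.cos(a),np.sin(a)]);y=np.array([-x[1],x[0]])
for m,k in ((im,d),(jm,e)):
  for i,j in ((0,1),(0,-1),(-1,-1),(-1,1)):
    p=proj(k,[*(c+i*.14*x+j*.085*y),.035]); cv2.circle(m,tuple(int(v) for v in p),4,(0,255,0),1)
out=np.hstack([cv2.resize(im,(400,300)),cv2.resize(jm[60:280,150:443],(400,300))])
cv2.imwrite('pics/w2c.png',out[:,:,::-1])
E
```

```text
7.0 [0.51512054 0.35331994 0.151369  ] [3.14158383e+00 9.08427514e-05 3.03040377e+00] [ 1.24332969 -0.93272576 -3.87504797]
```

View pics/w2c.png

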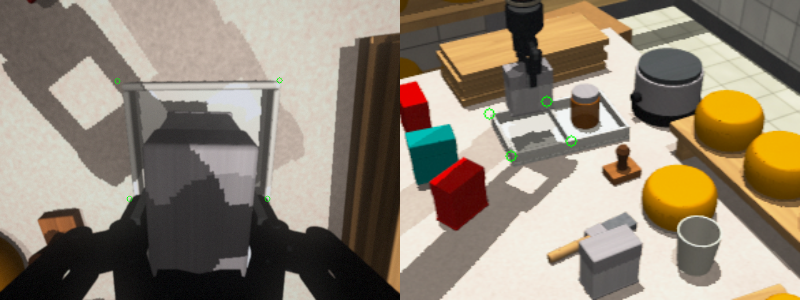

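The wrist and side views show the tin hanging over the empty bay, with the tray's near corners at about (124,86) and (280,84), close to prediction. I'll lower it.

Request:
{"method": "arm_command", "body": {
  "rows": [
    [[0, 0, -5, 0, 1], [0, 0, -12, 0, 1], [0, 0, -16, 0, 1], [0, 0, -16, 0, 1], [0, 0, -14, 0, 1], [0, 0, -8, 0, 1], [0, 0, -4, 0, 1], [0, 0, 0, 0, 1]]
  ]
}}

```text
t: 7.8
tool_pos: [0.5148, 0.3535, 0.0755]
orientation: [-3.141, -0.001, 3.031]
contact_force: [0.9, 0.2, -4.2]
opening: 0.0555
finger_force: 64.5
```

Request:
{"method": "arm_command", "body": {
  "rows": [
    [[0, 0, -1, 0, 1], [0, 0, -1, 0, 1], [0, 0, -1, 0, 1], [0, 0, -1, 0, 1], [0, 0, -1, 0, 1], [0, 0, 0, 0, 1], [0, 0, 0, 0, 1], [0, 0, 0, 0, 1]]
  ]
}}

```text
t: 8.6
tool_pos: [0.5151, 0.3536, 0.0713]
orientation: [3.142, 0.0, 3.031]
contact_force: [0.6, -0.2, -3.1]
opening: 0.055
finger_force: 64.5
```

Request:
{"method": "arm_command", "body": {
  "rows": [
    [[0, 0, -0.5, 0, 1], [0, 0, -0.5, 0, 1], [0, 0, -0.5, 0, 1], [0, 0, -0.5, 0, 1], [0, 0, 0, 0, 1], [0, 0, 0, 0, 1], [0, 0, 0, 0, 1], [0, 0, 0, 0, 1]]
  ]
}}

```text
t: 9.4
tool_pos: [0.5152, 0.3537, 0.0709]
orientation: [-3.141, 0.0, 3.031]
contact_force: [-4.5, -2.4, 5.7]
opening: 0.0554
finger_force: 65.5
```

The tin is touching the floor. I'll release and retreat.

Request:
{"method": "arm_command", "body": {
  "rows": [
    [[0, 0, 1, 0, 0.2], [0, 0, 0, 0, -1], [0, 0, 0, 0, -1], [0, 0, 0, 0, -1], [0, 0, 0, 0, -1], [0, 0, 0, 0, -1], [0, 0, 20, 0, -1], [0, 0, 30, 0, -1]]
  ]
}}

```text
t: 10.2
tool_pos: [0.5133, 0.3527, 0.118]
orientation: [-3.138, -0.005, 3.031]
contact_force: [0.7, -0.4, 0.1]
opening: 0.085
finger_force: 0.0
```

Request:
{"method": "arm_command", "body": {
  "rows": [
    [[0, 0, 30, 0, -1], [0, 0, 40, 0, -1], [0, 0, 40, 0, -1], [-6, -40, 0, 0.02, -1], [-6, -40, 0, 0.02, -1], [-6, -40, 0, 0.02, -1], [-6, -40, 0, 0.02, -1], [-6, -40, 0, 0.02, -1]]
  ]
}}

```text
t: 11.0
tool_pos: [0.4846, 0.1522, 0.2304]
orientation: [-3.142, 0.001, 3.132]
contact_force: [0.3, -0.3, 0.5]
opening: 0.0857
finger_force: 0.0
```

Request:
{"method": "arm_command", "body": {
  "rows": [
    [[-6, -43, 0, 0, -1], [-6, -43, 0, 0, -1], [-5, -43, 0, 0, -1], [-4, -43, 0, 0, -1], [-2, -43, 0, 0, -1], [-1, -40, 0, 0, -1], [0, 0, 0, 0, -1], [0, 0, 0, 0, -1]]
  ]
}}

```text
t: 11.8
tool_pos: [0.4609, -0.1019, 0.2303]
orientation: [3.141, 0.0, 3.129]
contact_force: [-0.5, 0.2, 0.4]
opening: 0.0853
finger_force: 0.0
```

```bash
python3 - <<'E'
from h import *
d=snap('wrist','w3'); t=snap('top','t3'); s=ctrl.get_state(); print(s['t'],s['tool_pos'],s['orientation'],s['contact_force'])
im=d['img'].copy()
a=-.009;c=np.array([.4611,-.1013]);x=np.array([np.cos(a),np.sin(a)]);y=np.array([-x[1],x[0]])
for i,j in ((1,1),(1,-1),(-1,-1),(-1,1)):
    p=proj(d,[*(c+i*.048*x+j*.028*y),.1]); cv2.circle(im,tuple(int(v) for v in p),4,(0,255,0),1)
out=np.hstack([cv2.resize(im,(400,300)),cv2.resize(t['img'][110:250,130:317],(400,300))])
cv2.imwrite('pics/w3c.png',out[:,:,::-1])
E
```

```text
11.9 [ 0.46108455 -0.10059787  0.23024076] [ 3.14118129e+00 -3.60092867e-05  3.13167128e+00] [-0.24745518  0.98963425  0.14223297]
```

View pics/w3c.png

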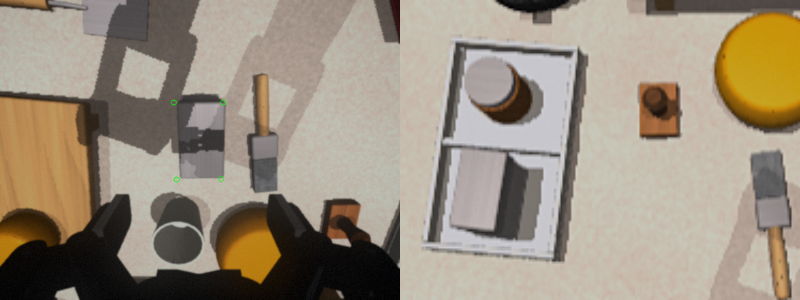

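The first tin stands upright in the bay, inside the walls. The second tin is at about (203,140), roughly 3 mm toward +y of the estimate, so I'll correct for that and descend.

Request:
{"method": "arm_command", "body": {
  "rows": [
    [[0, 3, 0, 0, -1], [0, 0, -28, 0, -1], [0, 0, -28, 0, -1], [0, 0, -28, 0, -1], [0, 0, -28, 0, -1], [0, 0, -26, 0, -1], [0, 0, -16, 0, -1], [0, 0, -10, 0, -1]]
  ]
}}

```text
t: 12.7
tool_pos: [0.4602, -0.0968, 0.0646]
orientation: [3.141, -0.002, 3.133]
contact_force: [0.0, 0.7, -1.1]
opening: 0.0853
finger_force: 0.0
```

Request:
{"method": "arm_command", "body": {
  "rows": [
    [[0, 0, -3, 0, -1], [0, 0, 0, 0, -1], [0, 0, 0, 0, 1], [0, 0, 0, 0, 1], [0, 0, 0, 0, 1], [0, 0, 0, 0, 1], [0, 0, 0, 0, 1], [0, 0, 0, 0, 1]]
  ]
}}

```text
t: 13.5
tool_pos: [0.4622, -0.099, 0.0647]
orientation: [-3.14, 0.003, 3.131]
contact_force: [0.2, -1.4, 4.6]
opening: 0.0554
finger_force: 66.2
```

Request:
{"method": "arm_command", "body": {
  "rows": [
    [[0, 0, 5, 0, 1], [0, 0, 10, 0, 1], [0, 0, 20, 0, 1], [0, 0, 25, 0, 1], [0, 0, 25, 0, 1], [0, 0, 25, 0, 1], [0, 0, 10, 0, 1], [0, 0, 0, 0, 1]]
  ]
}}

```text
t: 14.3
tool_pos: [0.4615, -0.0985, 0.1843]
orientation: [-3.141, 0.002, 3.131]
contact_force: [-0.4, 0.1, -6.7]
opening: 0.0551
finger_force: 65.4
```

Request:
{"method": "arm_command", "body": {
  "rows": [
    [[0, 0, 0, 0, 1], [0, 0, 0, 0, 1], [0, 0, 0, 0, 1], [0, 0, 0, 0, 1], [0, 0, 0, 0, 1], [0, 0, 0, 0, 1], [0, 0, 0, 0, 1], [0, 0, 0, 0, 1]]
  ]
}}

```text
t: 15.1
tool_pos: [0.4611, -0.0984, 0.1834]
orientation: [-3.142, 0.0, 3.131]
contact_force: [0.0, -0.1, -7.3]
opening: 0.0552
finger_force: 65.4
```

At about 7 N the second tin is clearly the heavier. I'll carry it to the board.

Request:
{"method": "arm_command", "body": {
  "rows": [
    [[1, -10, 0, -0.01, 1], [2, -25, 0, -0.01, 1], [2, -25, 0, -0.01, 1], [2, -25, 0, -0.01, 1], [2, -28, 0, -0.01, 1], [3, -28, 0, -0.01, 1], [3, -28, 0, -0.01, 1], [2, -25, 0, -0.01, 1]]
  ]
}}

```text
t: 15.9
tool_pos: [0.478, -0.2947, 0.1833]
orientation: [-3.141, 0.0, 3.049]
contact_force: [0.4, -0.1, -6.5]
opening: 0.0553
finger_force: 66.5
```

Request:
{"method": "arm_command", "body": {
  "rows": [
    [[2, -25, 0, -0.01, 1], [2, -18, 0, 0, 1], [1, -10, 0, 0, 1], [1, -4, 0, 0, 1], [0, 0, 0, 0, 1], [0, 0, 0, 0, 1], [0, 0, 0, 0, 1], [0, 0, 0, 0, 1]]
  ]
}}

```text
t: 16.7
tool_pos: [0.4842, -0.3487, 0.1834]
orientation: [3.141, 0.0, 3.042]
contact_force: [-0.7, 0.2, -6.9]
opening: 0.0554
finger_force: 66.4
```

Request:
{"method": "arm_command", "body": {
  "rows": [
    [[0, 0, -5, 0, 1], [0, 0, -8, 0, 1], [0, 0, -10, 0, 1], [0, 0, -12, 0, 1], [0, 0, -10, 0, 1], [0, 0, -6, 0, 1], [0, 0, -3, 0, 1], [0, 0, 0, 0, 1]]
  ]
}}

```text
t: 17.5
tool_pos: [0.4839, -0.3493, 0.1287]
orientation: [3.141, -0.001, 3.041]
contact_force: [0.1, 0.6, -7.1]
opening: 0.0552
finger_force: 66.5
```

```bash
python3 - <<'E'
from h import *
e=snap('side','s4'); d=snap('wrist','w4'); s=ctrl.get_state(); print(s['t'],s['tool_pos'],s['orientation'],s['contact_force'])
out=np.hstack([cv2.resize(d['img'],(400,300)),cv2.resize(e['img'][200:410,270:550],(400,300))])
cv2.imwrite('pics/w4c.png',out[:,:,::-1])
E
```

```text
17.6 [ 0.48436601 -0.34962494  0.12977747] [-3.14109258e+00  6.94280872e-04  3.04081529e+00] [ 0.9642725  -1.03072512 -6.89359493]
```

View pics/w4c.png

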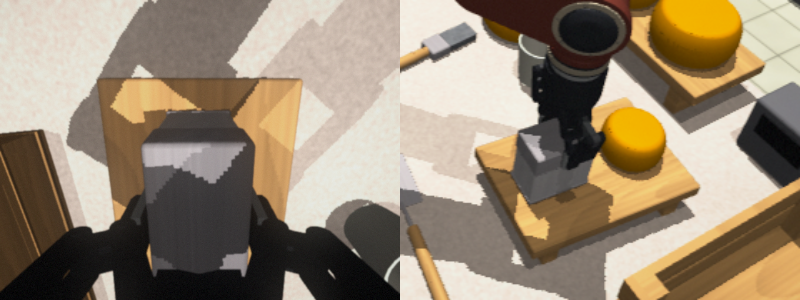

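The tin hangs about 5 mm above the board's free half, centred at about (200,190) in the wrist view and clear of the small cheese. I'll set it down gently.

Request:
{"method": "arm_command", "body": {
  "rows": [
    [[0, 0, -1, 0, 1], [0, 0, -1, 0, 1], [0, 0, -1, 0, 1], [0, 0, -1, 0, 1], [0, 0, -0.5, 0, 1], [0, 0, -0.5, 0, 1], [0, 0, 0, 0, 1], [0, 0, 0, 0, 1]]
  ]
}}

```text
t: 18.4
tool_pos: [0.4841, -0.3494, 0.1249]
orientation: [3.142, -0.0, 3.041]
contact_force: [-2.4, 2.0, -1.2]
opening: 0.0545
finger_force: 67.1
```

Request:
{"method": "arm_command", "body": {
  "rows": [
    [[0, 0, -0.5, 0, 1], [0, 0, 0, 0, 1], [0, 0, 0, 0, 1], [0, 0, 0, 0, 0.2], [0, 0, 0, 0, -1], [0, 0, 0, 0, -1], [0, 0, 0, 0, -1], [0, 0, 0, 0, -1]]
  ]
}}

```text
t: 19.2
tool_pos: [0.4845, -0.3498, 0.1243]
orientation: [-3.141, 0.001, 3.041]
contact_force: [1.0, 0.0, -1.2]
opening: 0.0851
finger_force: 0.0
```

Request:
{"method": "arm_command", "body": {
  "rows": [
    [[0, 0, 0, 0, -1], [0, 0, 10, 0, -1], [0, 0, 20, 0, -1], [0, 0, 30, 0, -1], [0, 0, 35, 0, -1], [0, 0, 35, 0, -1], [-10, 30, 10, 0, -1], [-10, 30, 0, 0, -1]]
  ]
}}

```text
t: 20.0
tool_pos: [0.465, -0.2901, 0.2682]
orientation: [-3.138, 0.006, 3.04]
contact_force: [0.2, -0.0, 1.0]
opening: 0.0855
finger_force: 0.0
```

Request:
{"method": "arm_command", "body": {
  "rows": [
    [[-5, 40, 0, 0, -1], [-5, 40, 0, 0, -1], [-5, 40, 0, 0, -1], [0, 40, 0, 0, -1], [0, 30, 0, 0, -1], [0, 10, 0, 0, -1], [0, 0, 0, 0, -1], [0, 0, 0, 0, -1]]
  ]
}}

```text
t: 20.8
tool_pos: [0.4492, -0.0901, 0.2642]
orientation: [-3.141, 0.001, 3.04]
contact_force: [0.5, 0.6, 1.2]
opening: 0.0852
finger_force: 0.0
```

```bash
python3 - <<'E'
from h import *
t=snap('top','t5'); e=snap('side','s5'); s=ctrl.get_state(); print(s['t'],s['tool_pos'],s['contact_force'])
out=np.hstack([cv2.resize(t['img'],(400,300)),cv2.resize(e['img'],(400,300))])
cv2.imwrite('pics/f.png',out[:,:,::-1])
E
```

```text
20.9 [ 0.44915207 -0.09049382  0.26388795] [ 0.08942291 -0.48975286 -0.19363136]
```

View pics/f.png

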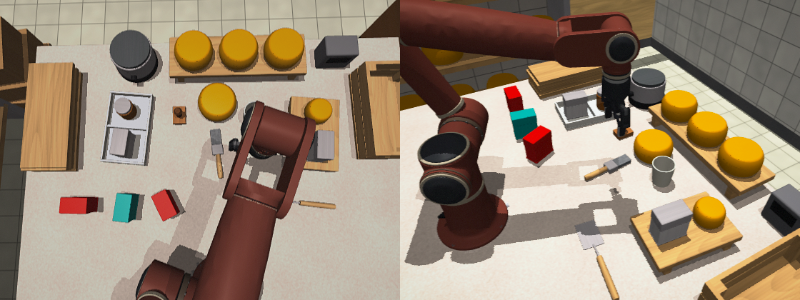

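Both tins stand upright in their places: the lighter one in the bay at (122,142) and the heavier one on the board at (672,222). Nothing else has visibly moved and the arm is clear, so I'm handing in the job.

```bash
python3 -c "
from plant import ctrl
print(ctrl.finish_job())"
```

```text
the job is handed in; nothing more can be done
None
```

I stood the heavier tin (about 7 N when lifted) on the board's free half and the lighter one (about 3.7 N) in the tray's empty bay, both upright, and handed in the job at about 21 s; no verdict came back.

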